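# Unlock the slit lamp's carriage with its gate lever

## Task

Take the slit lamp's carriage lock out of its parked position: move the lever that stands in the zigzag slot along that slot, round both corners, fully to the far end, and let go of it there. Leave the lever in the straight slot as it is.

Things in the scene. Friction and masses are not known exactly. Their poses are not given: they have to be found in the camera images.
- gate: Fixed control, grey with a white top plate, 150 (x) by 120 (y) mm, plate top 48 mm above the table; yaw up to 0.6 rad either way. Origin: centre of its underside, z up. A zigzag slot, 20 mm wide, 11 mm deep, cut in the plate; its centre line in this frame, x, y in mm: parked end (-40, -22), first corner (0, -22), second corner (0, 22), far end (40, 22). End walls 10 mm beyond the ends.
- lever_grip (a point): Centre, 100 mm above the table, of the lever's black grip in the zigzag slot: upright cylinder, 24 mm across, 44 mm tall, on a 12 mm steel stem with 4 mm play either side in the slot. The lever cannot tilt, turn or lift; it slides level, stopped by the slot's edges. About 3 N move it and it stays where left. It starts within 12 mm of the parked end.
- straight_grip (a point): Centre of the grip of the other lever, of the same shape, size and height, in a second fixed control of the same size whose slot is straight, 100 mm long. The two controls may have changed places. This lever is not to be moved.
Mind the look-alikes: they are no part of the job. Leave any red or turquoise look-alike of the gate alone.

How it is judged:
On the way, in this order (a step that is already met when the one before it is completed fails the run):
1. the lever reaches the first corner of the zigzag slot (x of lever_grip in the frame of gate above -0.012 m and y of lever_grip in the frame of gate below -0.005 m), for 0.02 s.
2. the lever reaches the second corner (y of lever_grip in the frame of gate above 0.01 m and x of lever_grip in the frame of gate below 0.018 m), for 0.02 s.
At the end, for the whole second after the job is handed in: The lever of the zigzag slot stands at the far end of its slot, no more than 12 mm short of the end point (its x in the control's frame above 28 mm, y above 10 mm), and has been let go (x of lever_grip in the frame of gate above 0.028 m and y of lever_grip in the frame of gate above 0.01 m); the robot touches nothing.
It fails at once if the lever in the straight slot was moved by more than 10 mm (distance of straight_grip from where it was at the start of the episode above 0.01 m).
It also fails if it takes over 35 s, if anything falls off the work surface, if the arm or the gripper's body presses on something with over 40 N, if the wrist force passes 120 N, or if a joint passes its speed limit or range.

## Robot

A 6-joint arm with a two-finger parallel gripper is mounted at the origin on the work surface. World frame = base frame: x ahead of the robot, y to its left, z up, the work surface at z = 0. Lengths are in m, angles in rad, forces in N, time in s.
With the tool pointing down it reaches from about 0.375 to 0.975 m from the base axis. Payload 3.8 kg.
Tool frame: the origin (TCP) lies midway between the tips of the shut fingers; the grasp point (between the pads) lies 19 mm behind it (robot.grip_point_offset is the distance from the TCP to the grasp point, in m); z points along the fingers, y is the line along which they close (so a half turn about z gives the same grasp; the last joint's range is limited). The gripper opens to 88 mm and grips with 3 to 60 N. Pads are 18 mm wide; open, the fingers measure 123 mm over their backs; the gripper's body (75 mm by 187 mm) begins 45 mm behind the grasp point.
Start: joints at [-1.325, 0.264, 1.604, -0, 1.274, -0.037], TCP at [0.188, -0.648, 0.239] pointing down, gripper open.
Joint ranges: [-2.63, 2.63], [-0.94, 2.18], [0.31, 2.57], [-1.31, 4.45], [0, 2.66], [-2.55, 2.55]. Speed limits (rad/s): [2.57, 2.57, 3.14, 3.14, 3.14, 3.14].

## Interface

Orientations are given as a unit quaternion [w, x, y, z].
In Python, from station import robot gives the robot as it stands.
- The arm moves only by the tool arm_command, never from a script. Its arguments are lists of equal length, an entry for each row: "translation": the shift along the tool's x, y, z in cm, a list of three; "yaw": the turn about the tool's z in degrees; "fingers": the opening, from -1 (shut) to 1 (fully open), so that 0 is half open. A call has 1 to 8 rows; each row shifts and turns the commanded pose from where the row before left it, along the tool's axes as they then stand; what a row does not reach is not made up. A row lasts 1/10 s, in which the tool goes at most 50 mm and 8.59 degrees, less where a joint would pass 70% of its speed; a pose out of reach is approached as far as the arm can. A call is refused whole if a number of a shift passes 5 or a number of a turn 8.59, either way. A call with a gripper value outside its range is refused whole. The fingers move at their own pace and stop on an object; the grip force is fixed at half the most. Time passes only in rows, so rows that do not move let the fingers close. It gives the time, the measured TCP pose, the force, the opening and the grip force at its end, in the units of the state.
- robot.sense(): the state, without advancing time (a new reading comes with each control period).
- robot.read_camera(name): name is "scene" or "top"; returns a dict with "pixels" (480x640x3 uint8, blue, green, red), "intrinsics" (3x3 intrinsics, pixels), "T" (4x4, takes a point from camera to world coordinates). Camera axes: x right, y up, looking along -z (the intrinsics and any distortion apply to the point x, -y, -z); pixel columns grow to the right and rows downward; lengths in m; the calibration is good to about 2 mm. A picture is of the moment at which its call begins. There is no depth.
- robot.finish_job(): hands the job in; it is judged then, once.
The state is a dict: "time": time; "qpos": joint angles; "dq": joint speeds; "tau": joint torques, N m; "ee_pos": TCP position; "tcp_rot": TCP orientation; "contact_force": force on the tool from outside, world axes, zero at the start; "moment": the same for the moment, N m; "gripper_width": finger opening in m; "grasp_force": force on a finger pad.
Only numpy, scipy, OpenCV 4.12 (cv2) and the standard library are available. Lean on these libraries where they do the work, as an engineer would, in place of code of your own. Each camera call takes 0.05 s, during which the arm holds its last target. There are 200 camera calls.

## Working session

There is one attempt and no reset: what is moved stays moved. The work goes in short steps, Python scripts to look and compute and a tool call to move; the robot and the scene stay as the last step left them, time stands still between calls to the robot, and variables do not carry over. Pictures are saved under pics/ and viewed, at most 10 in all, crops included, and the job is handed in when it is done.

Besides the shell and the picture viewer there is one more tool, called after "Request:" in YAML: its name, and indented under it one key for each argument. arm_command: Moves the arm, as the interface text tells. Its arguments: {"type":"object","properties":{"translation":{"type":"array","items":{"type":"array","items":{"type":"number"}}},"yaw":{"type":"array","items":{"type":"number"}},"fingers":{"type":"array","items":{"type":"number"}}},"required":["translation","yaw","fingers"]}

```bash
mkdir -p pics; python3 - <<'E'
from station import robot
import cv2,numpy as np
for n in("scene","top"):
    c=robot.read_camera(n); cv2.imwrite(f"pics/{n}0.png",c["pixels"]); np.savez(f"{n}.npz",**{k:np.array(v) for k,v in c.items()})
    print(c.keys(),c["intrinsics"],c["T"])
s=robot.sense();print(s["time"],s["ee_pos"],s["tcp_rot"])
E
```

```text
dict_keys(['pixels', 'intrinsics', 'T']) [[553.1733799    0.         318.89744114]
 [  0.         553.1733799  243.4289947 ]
 [  0.           0.           1.        ]] [[ 0.62647268 -0.50474443  0.59394027  1.10019505]
 [ 0.77936721  0.39499299 -0.48638183 -0.48806875]
 [ 0.01089627  0.7676025   0.64083358  0.70963747]
 [ 0.          0.          0.          1.        ]]
dict_keys(['pixels', 'intrinsics', 'T']) [[521.01502806   0.         318.34560596]
 [  0.         521.01502806 234.40975955]
 [  0.           0.           1.        ]] [[-0.01694964  0.99202235 -0.12491741  0.38634265]
 [-0.99978841 -0.01827207 -0.00944823 -0.01110691]
 [-0.01165535  0.12473084  0.99212216  1.10676523]
 [ 0.          0.          0.          1.        ]]
0.1 [ 0.18819126 -0.64756695  0.23752454] [-1.00051365e-03  9.90021011e-01  1.40916235e-01 -1.08779340e-04]
```

View pics/top0.png

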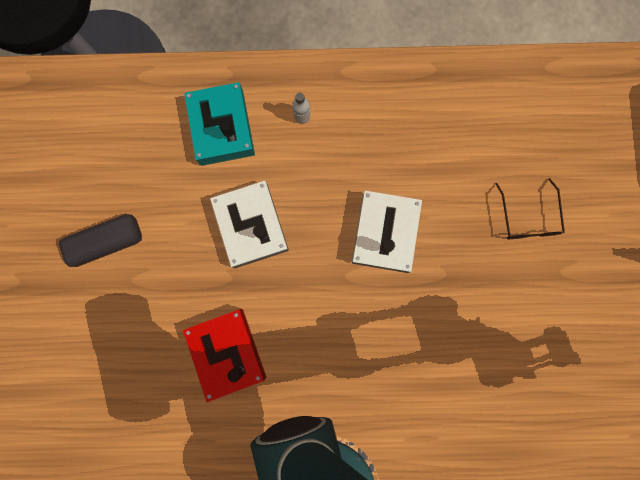

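View pics/scene0.png

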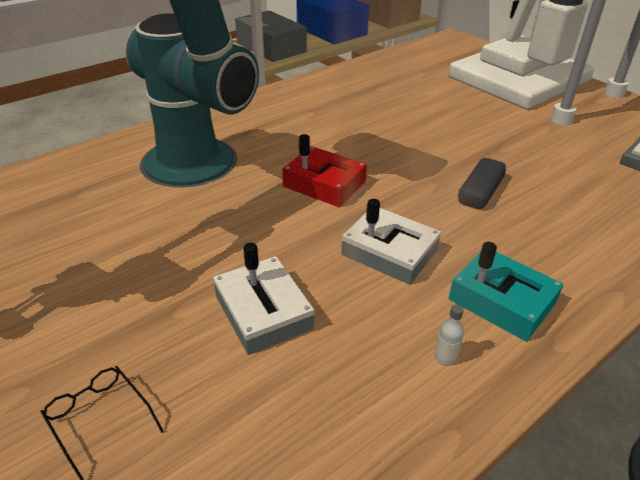

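The top view shows a white zigzag gate at (248,223), a white straight control at (388,231), a red look-alike at (224,355) and a turquoise one at (219,123). The white zigzag gate fits the description. Its lever is at the lower right, at the parked end.

```bash
cat > h.py <<'E'
import cv2,numpy as np
def ray(c,uv):
    d=np.linalg.inv(c["intrinsics"])@np.array([uv[0],uv[1],1.]); d=c["T"][:3,:3]@(d*[1,-1,-1]); return c["T"][:3,3],d
def plane(c,uv,z):
    o,d=ray(c,uv); return o+d*(z-o[2])/d[2]
def proj(c,p):
    q=c["T"][:3,:3].T@(np.array(p)-c["T"][:3,3])*[1,-1,-1]; q=c["intrinsics"]@q; return q[:2]/q[2]
def plate(c,box):
    x0,y0,x1,y1=box; im=c["pixels"][y0:y1,x0:x1].astype(int)
    m=((im.min(2)>150)&(im.max(2)-im.min(2)<40)).astype(np.uint8)
    k=max(cv2.findContours(m,0,2)[0],key=cv2.contourArea).reshape(-1,2)+[x0,y0]
    w=np.array([plane(c,p,.048)[:2] for p in k]); return cv2.minAreaRect((w*1000).astype(np.float32))
def gripblob(c,box,t=45):
    x0,y0,x1,y1=box; im=c["pixels"][y0:y1,x0:x1]; m=(im.max(2)<t).astype(np.uint8)
    n,l,s,ce=cv2.connectedComponentsWithStats(m)
    return [(s[i].tolist(),(ce[i]+[x0,y0]).round(1).tolist()) for i in range(1,n) if s[i][4]>30]
E
python3 - <<'E'
from h import *
t=np.load("top.npz");s=np.load("scene.npz")
for b in((200,170,300,275),(340,180,430,280)): print(plate(t,b))
print(plate(s,(335,190,450,285)))
print(gripblob(s,(360,190,390,228)),gripblob(s,(240,235,265,275)))
a=cv2.resize(t["pixels"][170:280,200:300],None,fx=4,fy=4,interpolation=2)
b=cv2.resize(s["pixels"][190:290,335:445],None,fx=4,fy=4,interpolation=2)
b=b[:400]; b=np.vstack([b,np.zeros((40,440,3),np.uint8)])
cv2.imwrite("pics/crop.png",np.hstack([a[:, :360],b]))
E
```

```text
((546.2479248046875, 143.2520751953125), (148.73928833007812, 118.85906982421875), 17.232894897460938)
((525.1443481445312, -142.0094757080078), (118.96422576904297, 148.7525177001953), 79.22850799560547)
((548.915771484375, 142.40011596679688), (148.87490844726562, 119.48857879638672), 17.21090316772461)
[([7, 9, 13, 25, 263], [372.6, 210.6])] [([4, 8, 14, 27, 319], [250.8, 255.8])]
```

View pics/crop.png

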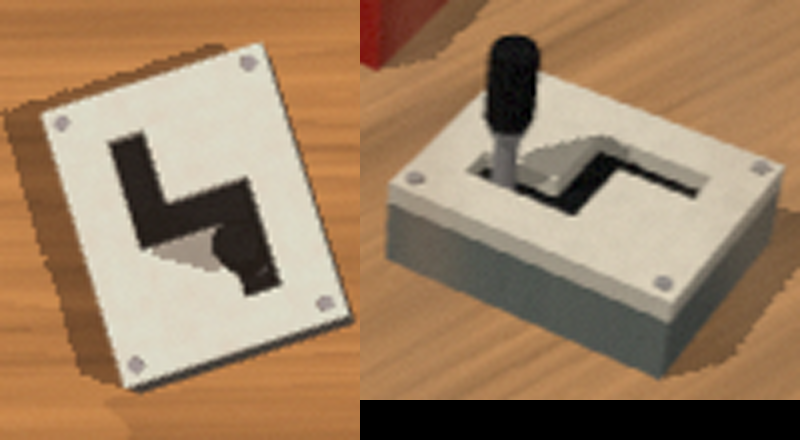

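The crop confirms it: a white plate with a zigzag slot, and its lever near the parked end.

```bash
python3 - <<'E'
from h import *
from station import robot
from scipy.spatial.transform import Rotation as R
s=np.load("scene.npz");t=np.load("top.npz")
g=plane(s,(372.6,210.6),.1); print(g,proj(t,g),plane(t,(260,231.5),.1))
c=np.array([.5475,.1428]);y=np.radians(17.22);M=np.array([[np.cos(y),-np.sin(y)],[np.sin(y),np.cos(y)]])
print("gate frame",M.T@(g[:2]-c))
st=robot.sense();q=st["tcp_rot"];Rt=R.from_quat([q[1],q[2],q[3],q[0]]).as_matrix();print(Rt.round(3))
print("delta tool cm",Rt.T@(np.array([g[0],g[1],.2375])-st["ee_pos"])*100)
E
```

```text
[0.52251004 0.11260597 0.1       ] [259.81001785 230.69766995] [0.52092343 0.11223936 0.1       ]
gate frame [-0.03280847 -0.02144252]
[[ 0.96   0.279 -0.   ]
 [ 0.279 -0.96   0.002]
 [ 0.    -0.002 -1.   ]]
delta tool cm [ 53.31450456 -63.66996789   0.13409006]
```

Request:
arm_command:
  translation:
    - [2.7, -3.2, 0]
    - [2.7, -3.2, 0]
    - [2.7, -3.2, 0]
    - [2.7, -3.2, 0]
    - [2.7, -3.2, 0]
    - [2.7, -3.2, 0]
    - [2.7, -3.2, 0]
    - [2.7, -3.2, 0]
  yaw: [0, 0, 0, 0, 0, 0, 0, 0]
  fingers: [1, 1, 1, 1, 1, 1, 1, 1]

```text
time: 0.9
ee_pos: [0.3245, -0.3402, 0.2383]
tcp_rot: [-0.0, 0.99, 0.141, -0.0]
contact_force: [0.8, 0.1, -0.1]
gripper_width: 0.088
grasp_force: 0.0
```

Request:
arm_command:
  translation:
    - [2.7, -3.2, 0]
    - [2.7, -3.2, 0]
    - [2.7, -3.2, 0]
    - [2.7, -3.2, 0]
    - [2.7, -3.2, 0]
    - [2.7, -3.2, 0]
    - [2.7, -3.2, 0]
    - [2.7, -3.2, 0]
  yaw: [0, 0, 0, 0, 0, 0, 0, 0]
  fingers: [1, 1, 1, 1, 1, 1, 1, 1]

```text
time: 1.7
ee_pos: [0.4604, -0.0342, 0.2385]
tcp_rot: [0.0, 0.99, 0.141, -0.0]
contact_force: [0.2, -0.6, 0.6]
gripper_width: 0.0883
grasp_force: 0.0
```

Request:
arm_command:
  translation:
    - [2.6, -3.1, 0]
    - [2.6, -3.1, 0]
    - [2.6, -3.1, 0]
    - [2.0, -3.0, 0]
    - [0, 0, 0]
    - [0, 0, 0]
    - [0, 0, 0]
  yaw: [0, 0, 0, 0, 0, 0, 0]
  fingers: [1, 1, 1, 1, 0, 0, 0]

```text
time: 2.4
ee_pos: [0.5195, 0.1087, 0.2383]
tcp_rot: [0.0, 0.99, 0.141, -0.001]
contact_force: [0.4, -0.0, 0.4]
gripper_width: 0.0662
grasp_force: 0.0
```

Request:
arm_command:
  translation:
    - [0.35, -0.3, 2]
    - [0, 0, 3]
    - [0, 0, 3]
    - [0, 0, 2]
    - [0, 0, 0]
    - [0, 0, 0]
  yaw: [-0.9, 0, 0, 0, 0, 0]
  fingers: [0.4, 0.4, 0.4, 0.4, 0.4, 0.4]

```text
time: 3.0
ee_pos: [0.5224, 0.1122, 0.1389]
tcp_rot: [0.0, 0.989, 0.148, -0.0]
contact_force: [0.1, -0.7, -0.4]
gripper_width: 0.0616
grasp_force: 0.0
```

```bash
python3 - <<'E'
from station import robot
import cv2,numpy as np
a=robot.read_camera("scene")["pixels"][130:290,300:460];b=robot.read_camera("top")["pixels"][150:300,180:330]
cv2.imwrite("pics/near.png",np.hstack([cv2.resize(a,(400,400)),cv2.resize(b,(400,400))]))
print(robot.sense()["ee_pos"])
E
```

```text
[0.52377297 0.11290529 0.14044442]
```

View pics/near.png

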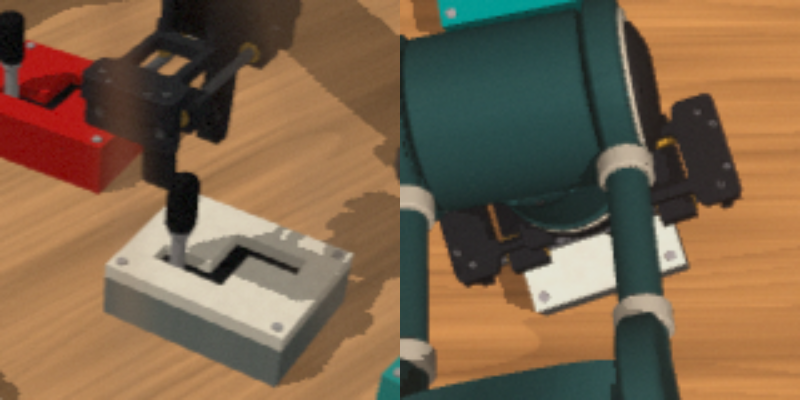

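The scene crop shows the grip at (182,205) below the open fingers at (160,170) and (215,125), so it is lined up between them. I'll descend and close.

Request:
arm_command:
  translation:
    - [0, 0, 2]
    - [0, 0, 2]
    - [0, 0, 1.2]
    - [0, 0, 0]
    - [0, 0, 0]
    - [0, 0, 0]
    - [0, 0, 0]
    - [0, 0, 0]
  yaw: [0, 0, 0, 0, 0, 0, 0, 0]
  fingers: [0.4, 0.4, 0.4, 0.4, -1, -1, -1, -1]

```text
time: 3.9
ee_pos: [0.5232, 0.1135, 0.0875]
tcp_rot: [-0.0, 0.989, 0.149, 0.001]
contact_force: [0.1, -0.9, -0.4]
gripper_width: 0.032
grasp_force: 0.0
```

Request:
arm_command:
  translation:
    - [0, 0, 0]
    - [0, 0, 0]
    - [0, 0, 0]
    - [0, 0, 0]
  yaw: [0, 0, 0, 0]
  fingers: [-1, -1, -1, -1]

```text
time: 4.3
ee_pos: [0.523, 0.1133, 0.0872]
tcp_rot: [0.0, 0.989, 0.149, 0.0]
contact_force: [-0.5, -1.0, 2.8]
gripper_width: 0.0231
grasp_force: 30.0
```

Request:
arm_command:
  translation:
    - [0.6, 0, 0]
    - [0.8, 0, 0]
    - [0.8, 0, 0]
    - [0.6, 0, 0]
    - [0.4, 0, 0]
    - [0, 0, 0]
    - [0, 0, 0]
  yaw: [0, 0, 0, 0, 0, 0, 0]
  fingers: [-1, -1, -1, -1, -1, -1, -1]

```text
time: 5.0
ee_pos: [0.5541, 0.1229, 0.0872]
tcp_rot: [-0.0, 0.989, 0.149, 0.001]
contact_force: [1.4, -0.0, 3.2]
gripper_width: 0.0232
grasp_force: 30.0
```

Request:
arm_command:
  translation:
    - [0, -0.6, 0]
    - [0, -0.8, 0]
    - [0, -0.8, 0]
    - [0, -0.8, 0]
    - [0, -0.8, 0]
    - [0, -0.5, 0]
    - [0, 0, 0]
    - [0, 0, 0]
  yaw: [0, 0, 0, 0, 0, 0, 0, 0]
  fingers: [-1, -1, -1, -1, -1, -1, -1, -1]

```text
time: 5.8
ee_pos: [0.5404, 0.1657, 0.0871]
tcp_rot: [-0.001, 0.989, 0.149, 0.0]
contact_force: [0.9, 1.1, 5.4]
gripper_width: 0.0234
grasp_force: 30.0
```

Request:
arm_command:
  translation:
    - [0.5, 0.1, 0]
    - [0.8, 0, 0]
    - [0.8, 0, 0]
    - [0.8, 0, 0]
    - [0.7, 0, 0]
    - [0.4, 0, 0]
    - [0, 0, 0]
    - [0, 0, 0]
  yaw: [0, 0, 0, 0, 0, 0, 0, 0]
  fingers: [-1, -1, -1, -1, -1, -1, -1, -1]

```text
time: 6.6
ee_pos: [0.5784, 0.1765, 0.0871]
tcp_rot: [-0.001, 0.989, 0.149, -0.0]
contact_force: [0.4, 1.4, 6.3]
gripper_width: 0.0232
grasp_force: 30.0
```

Request:
arm_command:
  translation:
    - [0, 0, 0]
    - [0, 0, 0]
    - [0, 0, 0]
    - [0, 0, 0]
    - [0, 0, 0]
    - [0, 0, 0]
  yaw: [0, 0, 0, 0, 0, 0]
  fingers: [0.4, 0.4, 0.4, 0.4, 0.4, 0.4]

```text
time: 7.2
ee_pos: [0.5789, 0.1746, 0.0865]
tcp_rot: [-0.0, 0.989, 0.149, -0.0]
contact_force: [0.1, -0.4, 0.6]
gripper_width: 0.0615
grasp_force: 0.0
```

Request:
arm_command:
  translation:
    - [0, 0, -1]
    - [0, 0, -2]
    - [0, 0, -3]
    - [0, 0, -3]
    - [0, 0, -3]
    - [0, 0, -2]
    - [0, 0, 0]
    - [0, 0, 0]
  yaw: [0, 0, 0, 0, 0, 0, 0, 0]
  fingers: [0.4, 0.4, 0.4, 0.4, 0.4, 0.4, 0.4, 0.4]

```text
time: 8.0
ee_pos: [0.5793, 0.1747, 0.2272]
tcp_rot: [-0.0, 0.989, 0.149, 0.001]
contact_force: [-1.2, -0.1, -0.1]
gripper_width: 0.0616
grasp_force: 0.0
```

```bash
python3 - <<'E'
from station import robot
import cv2
a=robot.read_camera("scene")["pixels"][90:370,180:580]
cv2.imwrite("pics/end.png",cv2.resize(a,(800,560)))
s=robot.sense();print(s["ee_pos"],s["gripper_width"],s["contact_force"])
E
```

```text
[0.57849509 0.17445587 0.22585424] 0.06173156429071284 [-0.41794005 -0.11364972 -0.33009647]
```

View pics/end.png

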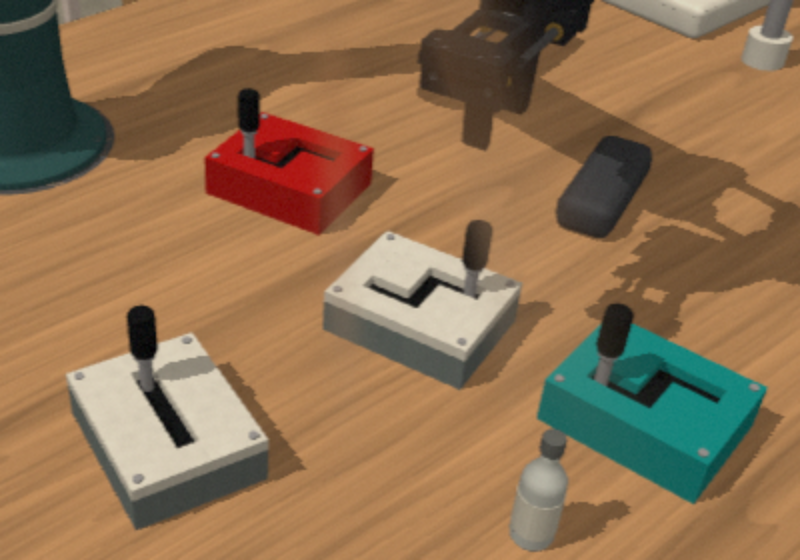

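The lever stands at the far end of the zigzag slot at (475,250), and the gripper is clear above it. The straight lever at (142,340) looks unmoved.

```bash
python3 -c "
from station import robot
print(robot.finish_job())"
```

```text
the job is handed in; nothing more can be done
None
```

I moved the zigzag-slot lever round both corners to the far end and let go of it there, then handed the job in at about 8 s; the straight lever looked unmoved in the last picture, and no verdict came back.

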